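Find the waterlogged desiccant tin

TASK

One of the three identical closed desiccant tins on the bench has soaked up moisture and must go for drying: lift each of the three in turn a few centimetres clear of the bench to feel its weight, setting tins down gently and upright where they stood. Then finish holding the heaviest one in the gripper, upright and still, about 20 cm above the bench: do not put it down or let go at the end. The two lighter tins must be back where they stood, no tin may be dropped or tipped over, and the other things on the bench stay where they are.

Things in the scene. Friction and masses are not known exactly. Their poses are not given: they have to be found in the camera images.
- tin_a: plain aluminium tin, lid shut, one of three that look alike: upright cylinder 56 mm diameter, 72 mm high, smooth side. Origin: centre of its underside; z up its axis (yaw means nothing). Centre of mass at mid-height. The heaviest weighs 0.55 to 0.75 kg, the others 0.15 to 0.42 kg; any of the three may be it. Loose on the bench (z = 0); nothing over 20 mm tall within 60 mm of its side
- tin_b: plain aluminium tin, lid shut, one of three that look alike: upright cylinder 56 mm diameter, 72 mm high, smooth side. Origin: centre of its underside; z up its axis (yaw means nothing). Centre of mass at mid-height. The heaviest weighs 0.55 to 0.75 kg, the others 0.15 to 0.42 kg; any of the three may be it. Loose on the bench (z = 0); nothing over 20 mm tall within 60 mm of its side
- tin_c: plain aluminium tin, lid shut, one of three that look alike: upright cylinder 56 mm diameter, 72 mm high, smooth side. Origin: centre of its underside; z up its axis (yaw means nothing). Centre of mass at mid-height. The heaviest weighs 0.55 to 0.75 kg, the others 0.15 to 0.42 kg; any of the three may be it. Loose on the bench (z = 0); nothing over 20 mm tall within 60 mm of its side
- jar: glass specimen jar with a green lid, 54 mm diameter, 82 mm high, loose bystander; origin under its centre
- dish: glass petri dish, 94 mm diameter, 15 mm high, loose bystander; origin under its centre
- dishes: stack of two glass petri dishes, 94 mm diameter, 30 mm high, loose bystander; origin under its centre
- tweezers: steel tweezers lying flat, 120 mm long along their x, 14 mm wide, 8 mm high, loose bystander; origin under the middle
- brush: small wooden-handled brush lying along its x, 160 mm long, about 20 mm high, loose bystander
- vial: small amber vial with a black cap, 27 mm diameter, 58 mm high, loose bystander; origin under its centre

How it is judged (in metres and radians):
On the way, in this order (a step that is already met when the one before it is completed fails the run):
1. a first tin is lifted clear of the bench (height (world z) of any of tin_a, tin_b, tin_c above 0.015 m), for 0.2 s.
2. all three tins stand on the bench again, let go (height (world z) of each of tin_a, tin_b, tin_c below 0.005 m and contact force between the fingers and tin_a below 0.1 N and contact force between the fingers and tin_b below 0.1 N and contact force between the fingers and tin_c below 0.1 N), for 0.1 s.
3. a second tin is lifted clear of the bench (height (world z) of any of tin_a, tin_b, tin_c above 0.015 m), for 0.2 s.
4. all three tins stand on the bench again, let go (all of step 2), for 0.1 s.
5. a third tin is lifted clear of the bench (height (world z) of any of tin_a, tin_b, tin_c above 0.015 m), for 0.2 s.
At the end, for the whole second after the job is handed in: The heaviest tin is held in the fingers, underside over 140 mm above the bench, within 17 degrees of upright, under 50 mm/s. The two lighter (each pressing on the bench with under 4.75 N; the heaviest presses more) stand let go, still and upright (4.5 degrees), within 30 mm of where they began (((height (world z) of tin_a above 0.14 m and angle between tin_a's own z axis and vertical below 0.3 rad and contact force between the fingers and tin_a above 1 N and linear speed of tin_a below 0.05 m/s and contact force between each of tin_b, tin_c and anything else below 4.75 N and distance of each of tin_b, tin_c from where it was at the start of the episode below 0.03 m and height (world z) of each of tin_b, tin_c below 0.005 m and angle between each of tin_b, tin_c's own z axis and vertical below 0.08 rad and linear speed of each of tin_b, tin_c below 0.02 m/s and contact force between the fingers and tin_b below 0.1 N and contact force between the fingers and tin_c below 0.1 N) or (height (world z) of tin_b above 0.14 m and angle between tin_b's own z axis and vertical below 0.3 rad and contact force between the fingers and tin_b above 1 N and linear speed of tin_b below 0.05 m/s and contact force between each of tin_a, tin_c and anything else below 4.75 N and distance of each of tin_a, tin_c from where it was at the start of the episode below 0.03 m and height (world z) of each of tin_a, tin_c below 0.005 m and angle between each of tin_a, tin_c's own z axis and vertical below 0.08 rad and linear speed of each of tin_a, tin_c below 0.02 m/s and contact force between the fingers and tin_a below 0.1 N and contact force between the fingers and tin_c below 0.1 N) or (height (world z) of tin_c above 0.14 m and angle between tin_c's own z axis and vertical below 0.3 rad and contact force between the fingers and tin_c above 1 N and linear speed of tin_c below 0.05 m/s and contact force between each of tin_a, tin_b and anything else below 4.75 N and distance of each of tin_a, tin_b from where it was at the start of the episode below 0.03 m and height (world z) of each of tin_a, tin_b below 0.005 m and angle between each of tin_a, tin_b's own z axis and vertical below 0.08 rad and linear speed of each of tin_a, tin_b below 0.02 m/s and contact force between the fingers and tin_a below 0.1 N and contact force between the fingers and tin_b below 0.1 N))); the arm keeps its last pose, push and grip.
It fails at once if a tin is tipped over (more than 35 degrees) (angle between any of tin_a, tin_b, tin_c's own z axis and vertical above 0.6 rad).
It fails at once if a tin is dropped (moves faster than 0.6 m/s outside the fingers) ((linear speed of tin_a above 0.6 m/s and contact force between the fingers and tin_a below 0.1 N) or (linear speed of tin_b above 0.6 m/s and contact force between the fingers and tin_b below 0.1 N) or (linear speed of tin_c above 0.6 m/s and contact force between the fingers and tin_c below 0.1 N)).
It fails at once if another thing on the bench is shifted by more than 40 mm (distance of any of jar, dish, dishes, tweezers, brush, vial from where it was at the start of the episode above 0.04 m).
It also fails if it takes over 72 s, if anything falls off the work surface, if the arm or the gripper's body presses on something with over 40 N, if the wrist force passes 120 N, or if a joint passes its speed limit or range.

ROBOT

A 6-joint arm with a two-finger parallel gripper is mounted at the origin on the work surface. World frame = base frame: x ahead of the robot, y to its left, z up, the work surface at z = 0. Lengths are in m, angles in degrees, forces in N, time in s.
With the tool pointing down it reaches from about 0.25 to 0.725 m from the base axis. Payload 9.7 kg.
Tool frame: the origin (TCP) lies midway between the tips of the shut fingers; the grasp point (between the pads) lies 19 mm behind it; z points along the fingers, y is the line along which they close (so a half turn about z gives the same grasp; the last joint's range is limited). The gripper opens to 85 mm and grips with 20 to 120 N. Pads are 22 mm wide; open, the fingers measure 114 mm over their backs; the gripper's body (76 mm by 85 mm) begins 54 mm behind the grasp point. The pads swing forward as they close: fully open they stand 13 mm farther back than shut.
Start: joints at [-72.25, 4.979, 10.078, 95.1, 0, 90], TCP at [0.168, -0.524, 0.231] pointing down, gripper open.
Joint ranges: [-179.16, 179.16], [-48.56, 103.87], [-65.8, 70.77], [-126.05, 130.52], [-82.76, 87.17], [-180, 180]. Speed limits (degrees/s): [127.2, 127.2, 147.25, 180, 180, 180].

INTERFACE

Orientations are given as [roll, pitch, yaw] about the fixed x, y, z axes, in that order (R = Rz(yaw) Ry(pitch) Rx(roll)).
In Python, from workcell import * gives the robot as it stands.
- The arm moves only by the tool servo_tool, never from a script. Its argument "moves" is a list of rows, each a list of 4 numbers: the shift along the world's x, y, z in parts of the range, where 1.0 means 50 cm, then the turn about the world's z in fractions of the full range, 1 being 2 rad. A call has 1 to 20 rows; each row is the pose to reach, as a shift and turn from the pose commanded when the call began; what a row does not reach only later rows make up. A row lasts 1/12 s, in which the tool goes at most 41.7 mm and 7.16 degrees, less where a joint would pass 70% of its speed; a pose out of reach is approached as far as the arm can. A shift or turn number past 1, either way, is cut back to 1. A call with a gripper value outside its range is refused whole. "claw" is the closure, from 0 (fully open) to 1 (shut), set as the call begins (left out, the last holds). The fingers move at their own pace and stop on an object; "force" is the grip in N (left out, the last holds). Time passes only in rows, so rows that repeat a pose let the fingers close. It gives the time, the measured TCP pose, the force, the opening and the grip force at its end, in the units of the state.
- get_obs(): the state, without advancing time (a new reading comes with each control period).
- camera(name): name is "side" or "top"; returns the picture (480x640x3 uint8, red, green, blue); there is no depth.
- get_calibration(name): a dict with "fx", "fy", "cx", "cy" (pixels), "k1" (the pictures are not rectified: a ray, as slopes to the right and down, at radius r is drawn at 1 + k1 r^2 times it, then the intrinsics apply), "rvec" (rotation vector, rad) and "tvec" (3), from world to camera coordinates, as OpenCV has them. Camera axes: x right, y down, z forward; pixel columns grow to the right and rows downward; lengths in m; the calibration is good to about 2 mm. A picture is of the moment at which its call begins. get_calibration takes no time and is no camera call.
- job_done(): hands the job in; it is judged then, once.
The state is a dict: "time": time; "q": joint angles; "qd": joint speeds; "joint_efforts": joint torques, N m; "ee_pos": TCP position; "tcp_rot": TCP orientation; "wrist_force": force on the tool from outside, world axes, zero at the start; "torque": the same for the moment, N m; "opening": finger opening in m; "grasp_force": force on a finger pad.
Only numpy, scipy, OpenCV 4.12 (cv2) and the standard library are available. Lean on these libraries where they do the work, as an engineer would, in place of code of your own. Each camera call takes 0.05 s, during which the arm holds its last target. There are 200 camera calls.

## Working session

There is one attempt and no reset: what is moved stays moved. The work goes in short steps, Python scripts to look and compute and a tool call to move; the robot and the scene stay as the last step left them, time stands still between calls to the robot, and variables do not carry over. Pictures are saved under pics/ and viewed, at most 10 in all, crops included, and the job is handed in when it is done.

Besides the shell and the picture viewer there is one more tool, called by a JSON object that holds its "method" and its "body", one argument or row to a line. servo_tool: Moves the arm, as the interface text tells. Its arguments: {"type":"object","properties":{"moves":{"type":"array","items":{"type":"array","items":{"type":"number"}}},"claw":{"type":"number"},"force":{"type":"number"}},"required":["moves"]}

```bash
mkdir -p pics; python3 - <<'E'
from workcell import *
import cv2
for n in("top","side"):
    im=camera(n); cv2.imwrite(f"pics/{n}0.png",im[:,:,::-1]); print(n,get_calibration(n))
o=get_obs(); print({k:o[k] for k in("time","ee_pos","tcp_rot","wrist_force","opening")})
E
```

```text
top {'fx': 596.5797511168068, 'fy': 596.5797511168068, 'cx': 322.08501219586003, 'cy': 233.58494763602732, 'k1': -0.08325062672454867, 'rvec': array([ 2.18296408, -2.18675296,  0.0853588 ]), 'tvec': array([0.02574331, 0.54983722, 1.26377934])}
side {'fx': 477.77074089771315, 'fy': 477.77074089771315, 'cx': 318.61314293949323, 'cy': 235.8549491709598, 'k1': -0.11943187466510748, 'rvec': array([ 0.57099984, -2.52817751,  1.35060109]), 'tvec': array([0.49016317, 0.15289233, 0.92446971])}
{'time': 0.1, 'ee_pos': array([ 0.1676127 , -0.52363   ,  0.23065854]), 'tcp_rot': array([-1.79932386e+02,  1.70655852e-03,  1.77513533e+01]), 'wrist_force': array([-0.69873398,  0.12653396,  0.40184652]), 'opening': 0.08544588336325297}
```

View pics/top0.png

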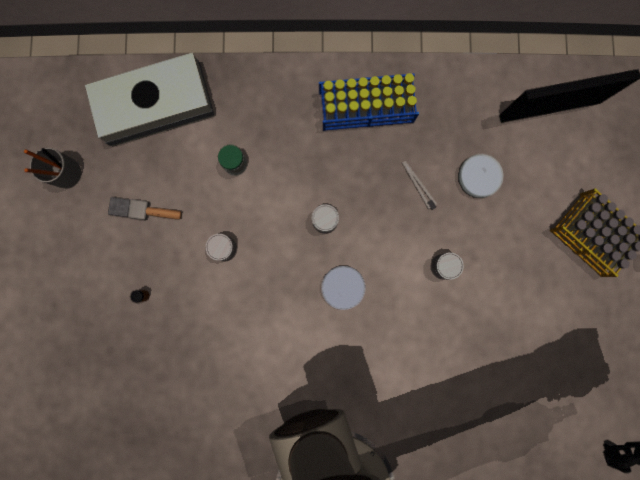

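View pics/side0.png

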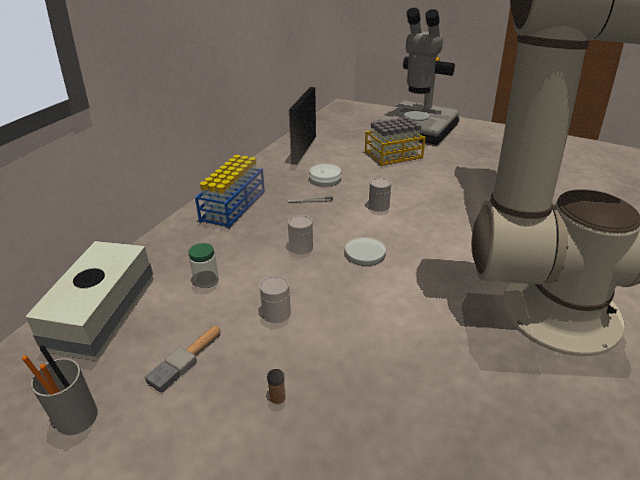

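The top view shows the tin lids at about (219,247), (325,218) and (449,265). In the side view the same tins have their tops near (275,285), (301,222) and (380,182). The single dish is at (343,288) in the top view and the jar at (231,157).

```bash
cat >h.py <<'E'
import numpy as np,cv2
from workcell import *
def ray(n,p):
    c=get_calibration(n); K=np.array([[c['fx'],0,c['cx']],[0,c['fy'],c['cy']],[0,0,1]])
    u=cv2.undistortPoints(np.array([[p]],float),K,np.array([c['k1'],0,0,0.]))[0,0]
    R=cv2.Rodrigues(c['rvec'])[0]; return -R.T@c['tvec'], R.T@np.array([u[0],u[1],1])
def onplane(n,p,z):
    o,d=ray(n,p); return o+d*(z-o[2])/d[2]
def tri(a,b):
    (o,d),(p,e)=a,b; s=np.linalg.lstsq(np.c_[d,-e],p-o,rcond=None)[0]
    return (o+d*s[0]+p+e*s[1])/2, np.linalg.norm(o+d*s[0]-p-e*s[1])
E
python3 - <<'E'
from h import *
T=cv2.imread("pics/top0.png"); hsv=cv2.cvtColor(T,cv2.COLOR_BGR2HSV)
S=cv2.imread("pics/side0.png")
for n,p,q in(("L",(219,247),(275,285)),("M",(325,218),(301,222)),("R",(449,265),(380,182))):
    x,y=p; c=T[y-28:y+28,x-28:x+28]; g=cv2.cvtColor(c,cv2.COLOR_BGR2GRAY)
    m=(g>125).astype(np.uint8)
    m=cv2.morphologyEx(m,cv2.MORPH_CLOSE,np.ones((5,5)))
    cs=cv2.findContours(m,0,2)[0]; k=max(cs,key=cv2.contourArea); (u,v),r=cv2.minEnclosingCircle(k)
    u+=x-28;v+=y-28
    P=onplane("top",(u,v),.072); E=onplane("top",(u+r,v),.072)
    print(n,round(u,1),round(v,1),"P",P.round(4),"diam",(2*np.linalg.norm(E-P)).round(4),"sidept",onplane("side",q,.072).round(3),"tri",tri(ray("top",(u,v)),ray("side",q)))
for n,p,z in(("jar",(231,157),.082),("dish",(343,288),.015),("dishes",(481,176),.03),("twz",(434,206),.008)): print(n,onplane("top",p,z).round(3))
E
```

```text
L 218.0 246.5 P [0.5195 0.2401 0.072 ] diam 0.0545 sidept [0.519 0.24  0.072] tri (array([0.51917109, 0.23988998, 0.07194811]), np.float64(0.0008038315391958517))
M 324.9 216.9 P [0.5807 0.0191 0.072 ] diam 0.055 sidept [0.578 0.021 0.072] tri (array([0.57996991, 0.01864105, 0.07004176]), np.float64(0.001995836140039391))
R 450.2 265.6 P [ 0.4793 -0.2399  0.072 ] diam 0.0562 sidept [ 0.482 -0.24   0.072] tri (array([ 0.48027393, -0.23936227,  0.07276287]), np.float64(0.0021853016338787513))
jar [0.705 0.214 0.082]
dish [ 0.433 -0.02   0.015]
dishes [ 0.674 -0.32   0.03 ]
twz [ 0.611 -0.22   0.008]
```

Careful with the scale: shifts go in shares of 50 cm and turns go in shares of 2 rad. That gives: 31.2 cm is 0.624, 31 cm is 0.62, 0.8 rad is 0.4.

{"method": "servo_tool", "body": {
  "moves": [
    [0.02,0.02,0,0.01],
    [0.08,0.07,0,0.05],
    [0.15,0.14,0,0.1],
    [0.22,0.2,0,0.15],
    [0.29,0.264,-0.02,0.2],
    [0.36,0.33,-0.04,0.25],
    [0.43,0.39,-0.06,0.3],
    [0.5,0.452,-0.08,0.35],
    [0.56,0.51,-0.1,0.395],
    [0.6,0.546,-0.12,0.4],
    [0.62,0.564,-0.14,0.4],
    [0.624,0.568,-0.16,0.4],
    [0.624,0.568,-0.16,0.4],
    [0.624,0.568,-0.16,0.4]
  ],
  "claw": 0
}}

```text
time: 1.27
ee_pos: [0.4792, -0.239, 0.1508]
tcp_rot: [-179.9, 0.0, 63.7]
wrist_force: [-0.6, -0.5, 0.8]
opening: 0.0852
grasp_force: 0.0
```

```bash
python3 - <<'E'
from h import *
o=get_obs(); print(o['time'],o['ee_pos'],o['tcp_rot'],o['q'],o['wrist_force'])
E
```

```text
1.2667 [ 0.47918992 -0.2390393   0.15082178] [-1.79897613e+02  1.04682342e-02  6.36841954e+01] [-2.65061225e+01  2.21203235e+00 -1.73158850e+00  8.61587313e+01
 -1.08082567e-02  8.98097011e+01] [-0.55233326 -0.47350673  0.76512153]
```

In the tool's units: -12.8 cm is -0.256, -12.3 cm is -0.246.

{"method": "servo_tool", "body": {
  "moves": [
    [0,0,-0.02,0],
    [0,0,-0.06,0],
    [0,0,-0.1,0],
    [0,0,-0.14,0],
    [0,0,-0.18,0],
    [0,0,-0.21,0],
    [0,0,-0.23,0],
    [0,0,-0.246,0],
    [0,0,-0.256,0],
    [0,0,-0.256,0],
    [0,0,-0.256,0]
  ]
}}

```text
time: 2.18
ee_pos: [0.4798, -0.2402, 0.0239]
tcp_rot: [180.0, 0.0, 63.6]
wrist_force: [-0.1, 0.1, 0.6]
opening: 0.0855
grasp_force: 0.0
```

{"method": "servo_tool", "body": {
  "moves": [
    [0,0,0,0],
    [0,0,0,0],
    [0,0,0,0],
    [0,0,0,0],
    [0,0,0,0],
    [0,0,0,0],
    [0,0,0,0],
    [0,0,0,0],
    [0,0,0,0],
    [0,0,0,0],
    [0,0,0,0],
    [0,0,0,0]
  ],
  "claw": 1,
  "force": 60
}}

```text
time: 3.18
ee_pos: [0.4802, -0.24, 0.0243]
tcp_rot: [179.9, 0.0, 63.6]
wrist_force: [-1.6, 0.0, 5.0]
opening: 0.0553
grasp_force: 63.5
```

In the tool's units: 5 cm is 0.1, 4.7 cm is 0.094.

{"method": "servo_tool", "body": {
  "moves": [
    [0,0,0.006,0],
    [0,0,0.02,0],
    [0,0,0.04,0],
    [0,0,0.06,0],
    [0,0,0.08,0],
    [0,0,0.094,0],
    [0,0,0.1,0],
    [0,0,0.1,0],
    [0,0,0.1,0],
    [0,0,0.1,0],
    [0,0,0.1,0],
    [0,0,0.1,0],
    [0,0,0.1,0]
  ]
}}

```text
time: 4.27
ee_pos: [0.4795, -0.2397, 0.0729]
tcp_rot: [-180.0, 0.0, 63.6]
wrist_force: [0.9, 0.6, -2.5]
opening: 0.055
grasp_force: 63.7
```

{"method": "servo_tool", "body": {
  "moves": [
    [0,0,0,0]
  ]
}}

```text
time: 4.35
ee_pos: [0.4796, -0.2398, 0.0731]
tcp_rot: [-180.0, 0.0, 63.6]
wrist_force: [-0.6, 0.0, -3.1]
opening: 0.0552
grasp_force: 63.7
```

{"method": "servo_tool", "body": {
  "moves": [
    [0,0,0,0],
    [0,0,0,0]
  ]
}}

```text
time: 4.52
ee_pos: [0.4797, -0.2398, 0.0733]
tcp_rot: [-180.0, -0.0, 63.6]
wrist_force: [1.0, -0.1, -1.8]
opening: 0.0551
grasp_force: 63.7
```

```bash
python3 - <<'E'
from h import *
for i in range(8):
    o=get_obs(); print(o['time'],o['ee_pos'],o['wrist_force'].round(2),o['joint_efforts'].round(2)); im=camera("side")
cv2.imwrite("pics/s1.png",im[100:420,150:550,::-1])
E
```

```text
4.5167 [ 0.4796828  -0.2398206   0.07326922] [ 1.04 -0.1  -1.83] [ -0.   -51.23  47.85   0.     0.     0.  ]
4.5667 [ 0.47967852 -0.23981007  0.07329089] [ 0.74  0.55 -2.47] [ -0.   -51.24  47.86   0.     0.     0.  ]
4.6167 [ 0.47964373 -0.23980764  0.07325676] [-0.02 -0.8  -2.74] [  0.   -51.25  47.87   0.     0.    -0.  ]
4.6667 [ 0.47965817 -0.23983019  0.07326838] [-0.33  0.01 -3.15] [ -0.   -51.25  47.87   0.     0.    -0.  ]
4.7167 [ 0.47970365 -0.23980676  0.07330529] [ 1.28 -0.43 -2.16] [ 0.000e+00 -5.126e+01  4.788e+01  0.000e+00  1.000e-02  0.000e+00]
4.7667 [ 0.47969359 -0.23982037  0.07328608] [ 0.71  0.31 -3.46] [  0.   -51.26  47.88   0.     0.     0.  ]
4.8167 [ 0.47965216 -0.23982907  0.07327593] [ 0.21  0.23 -1.9 ] [ -0.   -51.27  47.88   0.     0.     0.  ]
4.8667 [ 0.47967724 -0.23979862  0.073284  ] [ 0.57 -0.67 -2.59] [ -0.   -51.27  47.88   0.     0.     0.  ]
```

View pics/s1.png

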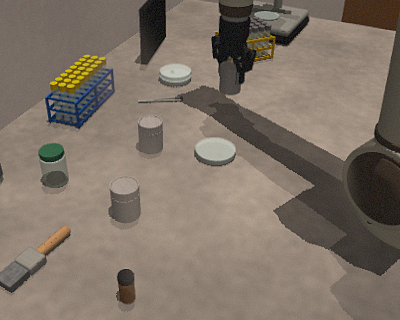

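R weighs about 3.1 N, or 0.32 kg, so it is a light tin. The crop shows it upright and clear of the bench at about (230,75). I'll set it back down.

In the tool's units: -5 cm is -0.1, -4.9 cm is -0.098.

{"method": "servo_tool", "body": {
  "moves": [
    [0,0,-0.014,0],
    [0,0,-0.034,0],
    [0,0,-0.054,0],
    [0,0,-0.07,0],
    [0,0,-0.082,0],
    [0,0,-0.088,0],
    [0,0,-0.092,0],
    [0,0,-0.096,0],
    [0,0,-0.098,0],
    [0,0,-0.1,0],
    [0,0,-0.1,0],
    [0,0,-0.1,0]
  ]
}}

```text
time: 5.92
ee_pos: [0.4798, -0.2399, 0.0243]
tcp_rot: [180.0, 0.0, 63.6]
wrist_force: [-3.2, 1.6, 6.3]
opening: 0.0549
grasp_force: 64.0
```

{"method": "servo_tool", "body": {
  "moves": [
    [0,0,0,0],
    [0,0,0,0],
    [0,0,0,0],
    [0,0,0,0],
    [0,0,0,0],
    [0,0,0,0],
    [0,0,0,0],
    [0,0,0,0],
    [0,0,0,0],
    [0,0,0,0]
  ],
  "claw": 0
}}

```text
time: 6.75
ee_pos: [0.4797, -0.2398, 0.0233]
tcp_rot: [180.0, 0.0, 63.6]
wrist_force: [0.2, 0.3, -1.1]
opening: 0.0855
grasp_force: 0.0
```

In the tool's units: 13 cm is 0.26, 12.5 cm is 0.25.

{"method": "servo_tool", "body": {
  "moves": [
    [0,0,0.02,0],
    [0,0,0.06,0],
    [0,0,0.1,0],
    [0,0,0.16,0],
    [0,0,0.22,0],
    [0,0,0.25,0],
    [0,0,0.26,0],
    [0,0,0.26,0],
    [0,0,0.26,0]
  ]
}}

```text
time: 7.5
ee_pos: [0.4795, -0.2397, 0.1526]
tcp_rot: [-180.0, -0.0, 63.6]
wrist_force: [-0.3, 0.3, -0.3]
opening: 0.0854
grasp_force: 0.0
```

In the tool's units: 25.9 cm is 0.518, 10.1 cm is 0.202, 0.15 rad is 0.075.

{"method": "servo_tool", "body": {
  "moves": [
    [0.008,0.02,0,0.01],
    [0.032,0.08,0,0.04],
    [0.056,0.14,0,0.075],
    [0.08,0.2,0,0.11],
    [0.104,0.264,0,0.14],
    [0.128,0.33,0,0.17],
    [0.154,0.394,0,0.2],
    [0.176,0.45,0,0.23],
    [0.192,0.494,0,0.245],
    [0.2,0.512,0,0.25],
    [0.202,0.518,0,0.25],
    [0.202,0.518,0,0.25],
    [0.202,0.518,0,0.25]
  ]
}}

```text
time: 8.58
ee_pos: [0.5802, 0.0186, 0.1528]
tcp_rot: [-179.9, 0.0, 92.2]
wrist_force: [1.2, 0.5, -1.0]
opening: 0.0856
grasp_force: 0.0
```

In the tool's units: -12.9 cm is -0.258, -12.4 cm is -0.248.

{"method": "servo_tool", "body": {
  "moves": [
    [0,0,-0.02,0],
    [0,0,-0.06,0],
    [0,0,-0.1,0],
    [0,0,-0.14,0],
    [0,0,-0.18,0],
    [0,0,-0.21,0],
    [0,0,-0.23,0],
    [0,0,-0.248,0],
    [0,0,-0.258,0],
    [0,0,-0.258,0],
    [0,0,-0.258,0]
  ]
}}

```text
time: 9.5
ee_pos: [0.5809, 0.019, 0.0247]
tcp_rot: [180.0, -0.0, 92.2]
wrist_force: [0.4, 0.8, -0.1]
opening: 0.0855
grasp_force: 0.0
```

{"method": "servo_tool", "body": {
  "moves": [
    [0,0,0,0],
    [0,0,0,0],
    [0,0,0,0],
    [0,0,0,0],
    [0,0,0,0],
    [0,0,0,0],
    [0,0,0,0],
    [0,0,0,0],
    [0,0,0,0],
    [0,0,0,0],
    [0,0,0,0],
    [0,0,0,0]
  ],
  "claw": 1,
  "force": 60
}}

```text
time: 10.5
ee_pos: [0.581, 0.0192, 0.0254]
tcp_rot: [179.9, 0.0, 92.2]
wrist_force: [-2.7, 0.2, 5.6]
opening: 0.0548
grasp_force: 64.3
```

In the tool's units: 5 cm is 0.1, 4.7 cm is 0.094.

{"method": "servo_tool", "body": {
  "moves": [
    [0,0,0.006,0],
    [0,0,0.02,0],
    [0,0,0.04,0],
    [0,0,0.06,0],
    [0,0,0.08,0],
    [0,0,0.094,0],
    [0,0,0.1,0],
    [0,0,0.1,0],
    [0,0,0.1,0],
    [0,0,0.1,0],
    [0,0,0.1,0],
    [0,0,0.1,0],
    [0,0,0.1,0],
    [0,0,0.1,0]
  ]
}}

```text
time: 11.67
ee_pos: [0.5806, 0.0192, 0.0741]
tcp_rot: [-180.0, -0.0, 92.2]
wrist_force: [0.2, 0.7, -6.5]
opening: 0.0552
grasp_force: 64.7
```

```bash
python3 - <<'E'
from h import *
w=[]
for i in range(10):
    o=get_obs(); w.append(o['wrist_force']); im=camera("side")
w=np.array(w); print(o['time'],o['ee_pos'],w.mean(0),w.std(0),o['q'])
cv2.imwrite("pics/s2.png",im[100:420,150:550,::-1])
E
```

```text
12.1167 [0.58070092 0.01917538 0.07427663] [-0.040065    0.14307063 -6.35413051] [0.55643171 0.33550307 0.5314361 ] [ 1.89160707e+00  9.01941918e+00 -2.84436335e+00  7.81336740e+01
 -6.62014698e-04  8.96566287e+01]
```

View pics/s2.png

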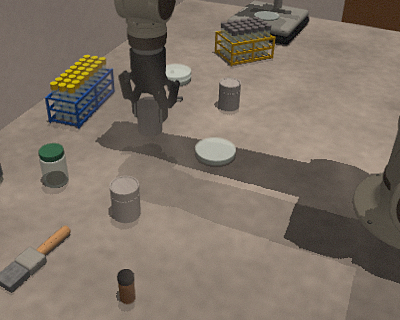

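M weighs about 6.4 N (0.65 kg), and the crop shows it held upright near (150,120). That's well above the lighter tins' range. I still have to weigh L, so I'll set M down and go there.

In the tool's units: -5 cm is -0.1, -4.9 cm is -0.098.

{"method": "servo_tool", "body": {
  "moves": [
    [0,0,-0.014,0],
    [0,0,-0.034,0],
    [0,0,-0.054,0],
    [0,0,-0.07,0],
    [0,0,-0.082,0],
    [0,0,-0.088,0],
    [0,0,-0.092,0],
    [0,0,-0.096,0],
    [0,0,-0.098,0],
    [0,0,-0.1,0],
    [0,0,-0.1,0],
    [0,0,-0.1,0]
  ]
}}

```text
time: 13.17
ee_pos: [0.5808, 0.0192, 0.0254]
tcp_rot: [179.9, -0.0, 92.2]
wrist_force: [-5.8, -0.5, 4.7]
opening: 0.0548
grasp_force: 65.1
```

{"method": "servo_tool", "body": {
  "moves": [
    [0,0,0,0],
    [0,0,0,0],
    [0,0,0,0],
    [0,0,0,0],
    [0,0,0,0],
    [0,0,0,0],
    [0,0,0,0],
    [0,0,0,0],
    [0,0,0,0],
    [0,0,0,0]
  ],
  "claw": 0
}}

```text
time: 14.0
ee_pos: [0.5807, 0.0192, 0.0243]
tcp_rot: [-180.0, 0.0, 92.2]
wrist_force: [-0.2, -0.1, -0.2]
opening: 0.086
grasp_force: 0.0
```

In the tool's units: 13 cm is 0.26, 12.5 cm is 0.25.

{"method": "servo_tool", "body": {
  "moves": [
    [0,0,0.02,0],
    [0,0,0.06,0],
    [0,0,0.1,0],
    [0,0,0.16,0],
    [0,0,0.22,0],
    [0,0,0.25,0],
    [0,0,0.26,0],
    [0,0,0.26,0],
    [0,0,0.26,0]
  ]
}}

```text
time: 14.75
ee_pos: [0.5805, 0.0192, 0.1536]
tcp_rot: [-180.0, -0.0, 92.2]
wrist_force: [0.2, 0.4, -1.3]
opening: 0.0852
grasp_force: 0.0
```

In the tool's units: 22.1 cm is 0.442, 21.9 cm is 0.438, 0.4 rad is 0.2.

{"method": "servo_tool", "body": {
  "moves": [
    [-0.006,0.02,0,0.01],
    [-0.022,0.08,0,0.04],
    [-0.04,0.14,0,0.075],
    [-0.056,0.2,0,0.1],
    [-0.074,0.264,0,0.13],
    [-0.092,0.33,0,0.16],
    [-0.108,0.39,0,0.185],
    [-0.118,0.424,0,0.2],
    [-0.122,0.438,0,0.2],
    [-0.122,0.442,0,0.2],
    [-0.122,0.442,0,0.2],
    [-0.122,0.442,0,0.2]
  ]
}}

```text
time: 15.75
ee_pos: [0.5197, 0.2395, 0.1538]
tcp_rot: [-180.0, 0.0, 115.1]
wrist_force: [0.4, -0.0, 0.6]
opening: 0.0854
grasp_force: 0.0
```

```bash
python3 - <<'E'
from h import *
im=camera("side"); o=get_obs(); print(o['time'],o['ee_pos'],o['tcp_rot'])
cv2.imwrite("pics/s3.png",im[100:420,150:550,::-1])
E
```

```text
15.8 [0.51982452 0.23924963 0.15397234] [-1.79966055e+02  8.49762693e-03  1.15072905e+02]
```

View pics/s3.png

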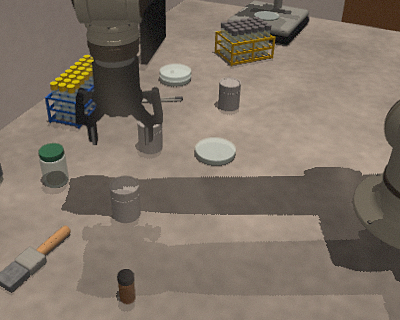

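M and R both stand upright, at (150,135) and (229,95), and the open gripper is over L at (125,200).

In the tool's units: -12.9 cm is -0.258, -12.4 cm is -0.248.

{"method": "servo_tool", "body": {
  "moves": [
    [0,0,-0.02,0],
    [0,0,-0.06,0],
    [0,0,-0.1,0],
    [0,0,-0.14,0],
    [0,0,-0.18,0],
    [0,0,-0.21,0],
    [0,0,-0.23,0],
    [0,0,-0.248,0],
    [0,0,-0.258,0],
    [0,0,-0.258,0],
    [0,0,-0.258,0]
  ]
}}

```text
time: 16.72
ee_pos: [0.5199, 0.2402, 0.0257]
tcp_rot: [180.0, -0.0, 115.1]
wrist_force: [0.6, 0.7, 0.2]
opening: 0.0854
grasp_force: 0.0
```

{"method": "servo_tool", "body": {
  "moves": [
    [0,0,0,0],
    [0,0,0,0],
    [0,0,0,0],
    [0,0,0,0],
    [0,0,0,0],
    [0,0,0,0],
    [0,0,0,0],
    [0,0,0,0],
    [0,0,0,0],
    [0,0,0,0],
    [0,0,0,0],
    [0,0,0,0]
  ],
  "claw": 1,
  "force": 60
}}

```text
time: 17.72
ee_pos: [0.5201, 0.2404, 0.0264]
tcp_rot: [179.9, 0.0, 115.2]
wrist_force: [-1.5, -0.9, 6.0]
opening: 0.0547
grasp_force: 63.4
```

In the tool's units: 5 cm is 0.1, 4.7 cm is 0.094.

{"method": "servo_tool", "body": {
  "moves": [
    [0,0,0.006,0],
    [0,0,0.02,0],
    [0,0,0.04,0],
    [0,0,0.06,0],
    [0,0,0.08,0],
    [0,0,0.094,0],
    [0,0,0.1,0],
    [0,0,0.1,0],
    [0,0,0.1,0],
    [0,0,0.1,0],
    [0,0,0.1,0],
    [0,0,0.1,0],
    [0,0,0.1,0],
    [0,0,0.1,0]
  ]
}}

```text
time: 18.88
ee_pos: [0.5196, 0.2401, 0.0751]
tcp_rot: [-180.0, -0.0, 115.2]
wrist_force: [0.8, 0.2, -3.2]
opening: 0.0552
grasp_force: 63.9
```

```bash
python3 - <<'E'
from h import *
w=[]
for i in range(10):
    o=get_obs(); w.append(o['wrist_force']); im=camera("side")
w=np.array(w); print(o['time'],o['ee_pos'],w.mean(0),w.std(0),o['opening'])
E
```

```text
19.3333 [0.51967167 0.24018839 0.07529296] [ 0.07918989  0.04410949 -3.02927171] [0.51490557 0.31273932 0.30694641] 0.055000987200051143
```

L reads about 3.0 N, so M is the heaviest. I'll put L back, then pick M up again and raise it 20 cm.

In the tool's units: -5 cm is -0.1, -4.9 cm is -0.098.

{"method": "servo_tool", "body": {
  "moves": [
    [0,0,-0.014,0],
    [0,0,-0.034,0],
    [0,0,-0.054,0],
    [0,0,-0.07,0],
    [0,0,-0.082,0],
    [0,0,-0.088,0],
    [0,0,-0.092,0],
    [0,0,-0.096,0],
    [0,0,-0.098,0],
    [0,0,-0.1,0],
    [0,0,-0.1,0],
    [0,0,-0.1,0]
  ]
}}

```text
time: 20.38
ee_pos: [0.5198, 0.2403, 0.0264]
tcp_rot: [180.0, 0.0, 115.2]
wrist_force: [-5.1, -2.3, 6.1]
opening: 0.0552
grasp_force: 64.1
```

{"method": "servo_tool", "body": {
  "moves": [
    [0,0,0,0],
    [0,0,0,0],
    [0,0,0,0],
    [0,0,0,0],
    [0,0,0,0],
    [0,0,0,0],
    [0,0,0,0],
    [0,0,0,0],
    [0,0,0,0],
    [0,0,0,0]
  ],
  "claw": 0
}}

```text
time: 21.22
ee_pos: [0.5197, 0.2402, 0.0253]
tcp_rot: [180.0, -0.0, 115.2]
wrist_force: [0.3, -0.7, -0.5]
opening: 0.0855
grasp_force: 0.0
```

In the tool's units: 13 cm is 0.26, 12.5 cm is 0.25.

{"method": "servo_tool", "body": {
  "moves": [
    [0,0,0.02,0],
    [0,0,0.06,0],
    [0,0,0.1,0],
    [0,0,0.16,0],
    [0,0,0.22,0],
    [0,0,0.25,0],
    [0,0,0.26,0],
    [0,0,0.26,0],
    [0,0,0.26,0]
  ]
}}

```text
time: 21.97
ee_pos: [0.5195, 0.2401, 0.1546]
tcp_rot: [-180.0, -0.0, 115.2]
wrist_force: [1.6, -0.1, 0.3]
opening: 0.0852
grasp_force: 0.0
```

In the tool's units: -22.1 cm is -0.442, -21.9 cm is -0.438, -0.4 rad is -0.2.

{"method": "servo_tool", "body": {
  "moves": [
    [0.006,-0.02,0,-0.01],
    [0.022,-0.08,0,-0.04],
    [0.04,-0.14,0,-0.075],
    [0.056,-0.2,0,-0.1],
    [0.074,-0.264,0,-0.13],
    [0.092,-0.33,0,-0.16],
    [0.108,-0.39,0,-0.185],
    [0.118,-0.424,0,-0.2],
    [0.122,-0.438,0,-0.2],
    [0.122,-0.442,0,-0.2],
    [0.122,-0.442,0,-0.2],
    [0.122,-0.442,0,-0.2]
  ]
}}

```text
time: 22.97
ee_pos: [0.5803, 0.0199, 0.1548]
tcp_rot: [-180.0, -0.0, 92.3]
wrist_force: [0.5, 0.4, 0.3]
opening: 0.0857
grasp_force: 0.0
```

In the tool's units: -13 cm is -0.26, -12.4 cm is -0.248.

{"method": "servo_tool", "body": {
  "moves": [
    [0,0,-0.02,0],
    [0,0,-0.06,0],
    [0,0,-0.1,0],
    [0,0,-0.14,0],
    [0,0,-0.18,0],
    [0,0,-0.21,0],
    [0,0,-0.23,0],
    [0,0,-0.248,0],
    [0,0,-0.26,0],
    [0,0,-0.26,0],
    [0,0,-0.26,0]
  ]
}}

```text
time: 23.88
ee_pos: [0.5808, 0.0194, 0.0256]
tcp_rot: [180.0, -0.0, 92.3]
wrist_force: [-0.0, 0.1, 0.3]
opening: 0.0855
grasp_force: 0.0
```

{"method": "servo_tool", "body": {
  "moves": [
    [0,0,0,0],
    [0,0,0,0],
    [0,0,0,0],
    [0,0,0,0],
    [0,0,0,0],
    [0,0,0,0],
    [0,0,0,0],
    [0,0,0,0],
    [0,0,0,0],
    [0,0,0,0],
    [0,0,0,0],
    [0,0,0,0]
  ],
  "claw": 1,
  "force": 60
}}

```text
time: 24.88
ee_pos: [0.5811, 0.0192, 0.0264]
tcp_rot: [179.9, -0.0, 92.2]
wrist_force: [-1.9, -0.0, 5.5]
opening: 0.055
grasp_force: 64.2
```

In the tool's units: 20 cm is 0.4, 19.8 cm is 0.396.

{"method": "servo_tool", "body": {
  "moves": [
    [0,0,0.006,0],
    [0,0,0.02,0],
    [0,0,0.05,0],
    [0,0,0.09,0],
    [0,0,0.13,0],
    [0,0,0.17,0],
    [0,0,0.21,0],
    [0,0,0.25,0],
    [0,0,0.29,0],
    [0,0,0.33,0],
    [0,0,0.36,0],
    [0,0,0.384,0],
    [0,0,0.396,0],
    [0,0,0.4,0],
    [0,0,0.4,0],
    [0,0,0.4,0],
    [0,0,0.4,0],
    [0,0,0.4,0],
    [0,0,0.4,0],
    [0,0,0.4,0]
  ]
}}

```text
time: 26.55
ee_pos: [0.5805, 0.0192, 0.2249]
tcp_rot: [-180.0, 0.0, 92.2]
wrist_force: [0.4, -0.0, -7.0]
opening: 0.0548
grasp_force: 65.0
```

```bash
python3 - <<'E'
from h import *
w=[]
for i in range(6):
    o=get_obs(); w.append(o['wrist_force']); im=camera("side")
print(o['time'],o['ee_pos'],np.mean(w,0),o['opening'],o['grasp_force'],abs(o['qd']).max())
cv2.imwrite("pics/s4.png",im[:,:,::-1])
E
```

```text
26.8 [0.58067879 0.01916363 0.22531005] [-0.13904116 -0.10698823 -6.38800166] 0.05535229750530194 65.00190496444702 0.10361383564849053
```

View pics/s4.png

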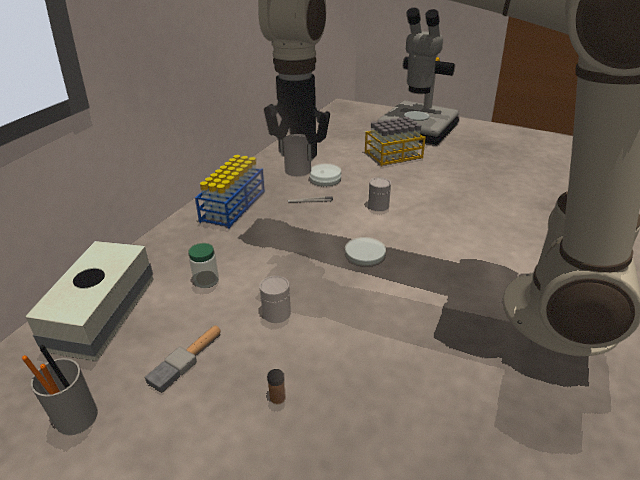

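The heavy tin hangs upright and still at (297,155). The two light tins stand where they began, at (275,300) and (379,194), and the other things haven't moved.

```bash
python3 -c "
from workcell import *
print(job_done())"
```

```text
the job is handed in; nothing more can be done
None
```

I weighed all three tins and handed the job in holding the heaviest, the middle one (about 6.4 N, 0.65 kg), upright and still about 20 cm above the bench; the two lighter ones (about 3 N each) are back where they stood, and no verdict was returned.

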